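# Move a hanging sample tin over the rail stops and home on the next rail

## Task

On the shop counter, move the red tin's hanger from its display rail to the rail beside it: lift it over the yellow end stop and off the free end, thread its loop over the other rail's end stop and set it down on that rail. Then slide it along the rail until it is pressed home with a light push (some 5 to 10 N) against the rubber foot of the blue buffer for about half a second, and let go so that it stays hanging there against the foot. Handle it gently, with no hard knocks or pushes on the rails or the buffer, and leave the green hanger and everything else on the counter where they are.

Things in the scene. Friction and masses are not known exactly. Their poses are not given: they have to be found in the camera images.
- red_hanger: White plastic hanger with a red, brass-lidded tin, 0.2 to 0.4 kg. Origin: centre of the saddle's underside, the flat that rests on the rail's top; z up, y along the rail, x across. Saddle plate 32 (x) by 40 (y) by 8 mm. Under it a closed loop (see red_loop), below that the tin, 56 in diameter, z -52 to -120 mm.
- red_fin (a point): Point 35 mm above the saddle's underside in the hanger's upright grip fin, which is 10 mm thick across the rail (x), 40 mm long along it (y) and spans 8 to 52 mm above the saddle's underside. Pinch it across x from above.
- red_loop (a point): Centre of the loop's opening, 23 mm below the saddle's underside: 24 wide (x), 46 mm high, 20 mm long along the rail; bottom bar 6 mm thick. The loop is closed, so it leaves or enters a rail only over the rail's free end, raised 14 to 36 mm above its resting height to pass the end stop (25 is the middle).
- green_hanger: The same hanger with a green tin and steel lid, on the first rail between the red one and the post. Leave alone.
- rail_a: First rail, fixed: origin at table height under the centre of its post (24 mm square). The flat steel rail, 10 wide and 10 thick, top at z = 190 mm, runs level from the post along this frame's -y for 240 mm to its free end. Within its last 5 mm an end stop, 10 wide, rises 14 mm above the rail's top. Foot plate 140 in x by 100 in y by 12 mm high.
- rail_a_end (a point): Centre of the first rail's top edge at the very free end, under the end stop.
- rail_b: Next rail, fixed, the same build but mirrored: the rail runs from the post along this frame's +y for 240 mm to its free end, with the same end stop; top at z = 190 mm. The hanger should slide towards -y here, to the buffer at the post.
- rail_b_end (a point): Centre of the next rail's top edge at the very free end, under the end stop.
- buffer: Blue block 34 in x, 50 in y, 40 mm high over the next rail's post; origin at the centre of its underside, at the height of the rail's top, axes as the next rail's; its face is at y = +25 mm. The rubber foot on a screw sticks out of this face (see buffer_face). The hanger is home when the end of its fin bears on the foot.
- buffer_face (a point): Point on the block's face on the foot's axis, 28 mm above the rail's top. The black rubber foot is 16 mm in diameter; its front stands 12 to 42 mm off this face along +y: set differently each time and not measured. It does not yield and contact is stiff: a fraction of a millimetre too far is many newtons, so approach slowly and feel for it.
- pin (a joint): Small yellow tell-tale pin in the middle of the foot's front face: 0 = sticking out 4 mm, 0.004 = pressed in flush by the fin. Soft spring, under 0.4 N, too weak to move a hanging tin.
- spice_tin: Yellow tin standing, 60 in diameter, 75 mm high, origin under its centre. Leave alone.
- masala_tin: Red tin standing on the counter, 60 in diameter, 95 mm high, no hanger. Leave alone.
- screwdriver: Yellow-handled screwdriver lying on the counter. Leave alone.
- calculator: White calculator, 150 by 105 by 20 mm, lying. Leave alone.
- charger: White charger block with two prongs, 50 by 60 by 46 mm. Leave alone.
- carton: Cardboard carton 70 by 110 by 45 mm. Leave alone.
There are look-alikes about, which are no part of the job. Leave any pink look-alike of the red_hanger alone.

How it is judged (in metres and radians):
On the way, in this order (a step that is already met when the one before it is completed fails the run):
1. the red hanger is lifted off the first rail, past its free end (y of red_hanger in the frame of rail_a below -0.255 m and contact force between red_hanger and rail_a below 0.05 N), for 0.1 s.
2. the red hanger is set down on the next rail behind its end stop, its saddle on the rail (y of red_hanger in the frame of rail_b between 0.05 and 0.218 m and horizontal distance between red_hanger and rail_b_end below 0.2 m and z of red_hanger in the frame of rail_b between 0.186 and 0.194 m and contact force between red_hanger and rail_b above 0.5 N), for 0.2 s.
3. the red hanger is pressed against the buffer's foot with at least 1.5 N for 0.3 s (contact force between red_hanger and buffer above 1.5 N and value of joint pin above 0.0025 m), for 0.3 s.
At the end, for the whole second after the job is handed in: The red hanger hangs at rest on the next rail, saddle on the rail's top (within 4 mm), upright within 0.15 rad, its fin against the buffer's foot (pin pressed in by at least 1.8 of its 4 mm), let go (z of red_hanger in the frame of rail_b between 0.186 and 0.194 m and y of red_hanger in the frame of rail_b between 0.055 and 0.115 m and contact force between red_hanger and rail_b above 0.5 N and value of joint pin above 0.0018 m and angle between red_hanger's own z axis and vertical below 0.15 rad and linear speed of red_hanger below 0.02 m/s); the robot touches nothing.
It fails at once if the red hanger is knocked or pressed against the first rail with more than 25 N (contact force between red_hanger and rail_a above 25 N).
It fails at once if the red hanger is knocked or pressed against the next rail and its buffer together with more than 35 N (contact force between red_hanger and rail_b above 35 N).
It fails at once if the pressing on the buffer exceeds 20 N (contact force between red_hanger and buffer above 20 N).
It fails at once if another thing on the counter is moved by more than 25 mm (distance of any of green_hanger, spice_tin, masala_tin, screwdriver, calculator, charger, carton from where it was at the start of the episode above 0.025 m).
It also fails if it takes over 67 s, if anything falls off the work surface, if the arm or the gripper's body presses on something with over 40 N, if the wrist force passes 120 N, or if a joint passes its speed limit or range.

## Robot

A 6-joint arm with a two-finger parallel gripper is mounted at the origin on the work surface. World frame = base frame: x ahead of the robot, y to its left, z up, the work surface at z = 0. Lengths are in mm, angles in rad, forces in N, time in s.
With the tool pointing down it reaches from about 275 to 825 mm from the base axis. Payload 4.9 kg.
Tool frame: the origin (TCP) lies at the very end of the fingers, on their centre line; the grasp point (between the pads) lies 19 mm behind it (ctrl.hold_point_z is the distance from the TCP to the grasp point, in mm); z points along the fingers, y is the direction in which the jaws open and shut (so a half turn about z gives the same grasp; the last joint's range is limited). The gripper opens to 85 mm and grips with 20 to 120 N. Pads are 22 mm wide; open, the fingers measure 114 mm over their backs; the gripper's body (76 mm by 85 mm) begins 54 mm behind the grasp point. The pads swing forward as they close: fully open they stand 13 mm farther back than shut.
Start: joints at [-1.468, 0.326, -0.193, 1.052, 0, 1.437], TCP at [129.037, -534.666, 231.281] pointing down, gripper open.
Joint ranges: [-2.65, 2.65], [-0.97, 1.79], [-1.3, 1.35], [-1.93, 2.1], [-1.47, 1.37], [-3.14, 3.14]. Speed limits (rad/s): [2.57, 2.57, 3.14, 3.14, 3.14, 3.14].

## Interface

Orientations are given as a 3x3 rotation matrix whose columns are the frame's x, y, z axes.
In Python, from cell import ctrl, let_go, close_gripper, optics, status gives the robot as it stands. The module is installed in compiled form; this text tells all that it offers. Calls block until the motion is done:
- ctrl.goto(position, orientation): joint-space move of the TCP to a pose.
- ctrl.move_linear(position, frame=None, vel=150, stop_force=None): straight line of the TCP; frame=None keeps the orientation; vel is the mean speed in mm/s. With stop_force (N) it stops when the force on the tool has changed by that much, and returns True; else False.
- ctrl.movej(angles): joint-space move.
- let_go() and close_gripper(grip_force=None): open the fingers fully, or close them until they stop; grip_force is the grip in N (None keeps the last).
- ctrl.pause(seconds).
- ctrl.inverse_kinematics(position, orientation): joint angles nearest the present ones, or None.
- optics.camera(name): name is "side" or "top"; returns a dict with "pixels" (480x640x3 uint8, red, green, blue), "fx", "fy", "cx", "cy" (pixels), "R" (3x3) and "t" (3): a world point X has camera coordinates R X + t. Camera axes: x right, y down, z forward; pixel columns grow to the right and rows downward; lengths in mm; the calibration is good to about 2 mm. A picture is of the moment at which its call begins. There is no depth.
A pose or a line that the arm cannot do raises ctrl.IKError and nothing moves.
- ctrl.finish_job(): hands the job in, once; it reports no verdict.
Trained networks look in a picture, given as the dict that the camera call returned (one of the last four; its "shot" number tells which), for a name from the list of things; names that differ only in an ending like _2 or _b are one class to them, and where a whole thing is asked for, a point or a joint stands for the part that bears it (a point fixed in the world has none). Each returns a list of dicts, best first, with "confidence" (0 to 1); they miss things now and then, are a little off and sometimes report something else, mostly with a low value. They report only what shows in the picture. A call takes as long as a camera call. They do not tell look-alikes from the thing itself.
- optics.look_for(picture, label): "centre" ([x, y, z] in mm, in world coordinates, good to about 4 mm: the middle of the surface that is visible of it).
- optics.place_of(picture, label): "centre" ([x, y, z] in mm, in world coordinates, good to about 4 mm: a listed point, or the origin of a listed thing).
Readings, each from a call of its own:
- status.get_t(): time.
- status.get_qpos(): joint angles.
- status.get_qd(): joint speeds.
- status.get_effort(): joint torques, N m.
- status.get_tcp_pos(): TCP position.
- status.get_tool_rot(): TCP orientation.
- status.get_ft_force(): force on the tool from outside, world axes, zero at the start.
- status.get_moment(): the same for the moment, N m.
- status.get_gripper_width(): finger opening in mm.
Only numpy, scipy, OpenCV 4.12 (cv2) and the standard library are available. Lean on these libraries where they do the work, as an engineer would, in place of code of your own. Each camera call takes 0.05 s, during which the arm holds its last target. There are 200 camera calls.

## Working session

There is one attempt and no reset: what is moved stays moved. The work goes in short steps, each a Python script; the robot and the scene stay as the last script left them, time stands still between calls to the robot, and variables do not carry over. Pictures are saved under pics/ and viewed, about 8 in all and at most 12, crops included, and the job is handed in when it is done.

```bash
mkdir -p pics; python3 - <<'E'
from cell import *
import cv2,numpy as np
for n in("top","side"):
    p=optics.camera(n); cv2.imwrite(f"pics/{n}0.png",p["pixels"][:,:,::-1])
    print(n,p["fx"],p["cx"],p["cy"],np.round(p["R"],3).tolist(),np.round(p["t"]).tolist())
    R=np.array(p["R"]);t=np.array(p["t"])
    for l in("red_hanger","red_fin","green_hanger","rail_a","rail_a_end","rail_b","rail_b_end","buffer","buffer_face","spice_tin","masala_tin","carton"):
        for d in optics.place_of(p,l):
            c=R@d["centre"]+t
            print(l,np.round(d["centre"]),round(d["confidence"],2),"px",int(p["fx"]*c[0]/c[2]+p["cx"]),int(p["fy"]*c[1]/c[2]+p["cy"]))
print(status.get_t(),status.get_tool_rot())
E
```

```text
top 586.0065321122017 319.4143626565315 236.09634177338063 [[-0.009, -1.0, -0.001], [-0.995, 0.01, -0.099], [0.099, 0.0, -0.995]] [14.0, 574.0, 1348.0]
red_hanger [419. 364. 120.] 0.74 px 156 304
red_hanger [640.  88. 121.] 0.73 px 283 202
red_hanger [544. 160. 193.] 0.7 px 246 243
red_hanger [740. 321. 116.] 0.7 px 178 159
red_hanger [729. 222.  -0.] 0.68 px 231 174
red_hanger [ 503. -308.  187.] 0.66 px 472 261
red_fin [741. 321. 153.] 0.95 px 174 155
red_fin [637.  84. 158.] 0.79 px 283 201
red_fin [421. 363. 155.] 0.7 px 151 303
red_fin [546. 160. 224.] 0.64 px 244 241
red_fin [ 504. -310.  189.] 0.58 px 474 260
red_fin [ 428. -158.   -4.] 0.5 px 390 297
red_fin [438.  21.  -0.] 0.49 px 314 294
green_hanger [564. 274. 189.] 0.68 px 191 234
rail_a [ 504. -317.    5.] 0.94 px 456 264
rail_a [583. 345.  -2.] 0.93 px 179 234
rail_a_end [545. 160. 226.] 0.58 px 244 241
rail_a_end [539. 108. 190.] 0.55 px 271 245
rail_b [ 504. -317.    5.] 0.94 px 456 264
rail_b [583. 345.  -2.] 0.93 px 179 234
rail_b_end [507. -76. 188.] 0.85 px 360 260
rail_b_end [436.  20.   0.] 0.2 px 315 294
buffe
[... 1057 characters left out ...]
] 0.65 px 305 255
rail_a_end [544. 163. 224.] 0.58 px 281 250
rail_b [575. 342.  -1.] 0.89 px 209 382
rail_b [ 501. -316.   -1.] 0.62 px 420 257
rail_b_end [505. -82. 188.] 0.58 px 372 226
rail_b_end [746.  31.  -1.] 0.58 px 265 279
buffer [ 500. -306.  183.] 0.95 px 425 196
buffer_face [ 504. -281.  218.] 0.92 px 420 187
buffer_face [572. 341.  -0.] 0.48 px 211 383
buffer_face [544. 161. 192.] 0.32 px 282 264
spice_tin [734. 218.  -1.] 0.92 px 209 316
masala_tin [ 721. -130.    4.] 0.76 px 314 255
carton [745.  31.  -6.] 0.9 px 266 281
1.3 [[ 9.72106145e-01  2.34541345e-01  8.94250223e-06]
 [ 2.34541344e-01 -9.72106144e-01  5.58539909e-05]
 [ 2.17931315e-05 -5.21986213e-05 -9.99999998e-01]]
```

View pics/top0.png

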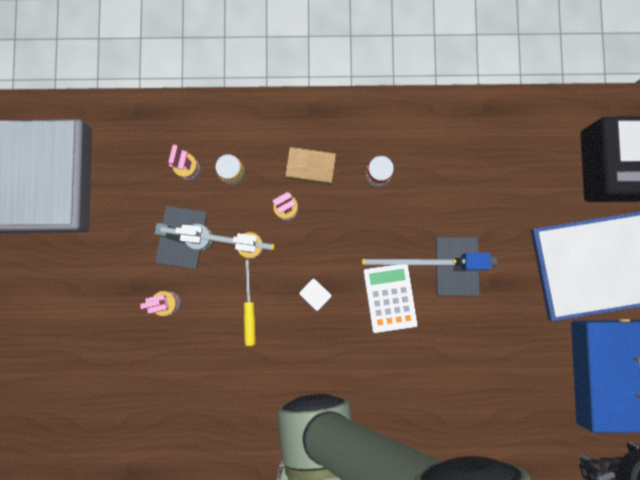

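View pics/side0.png

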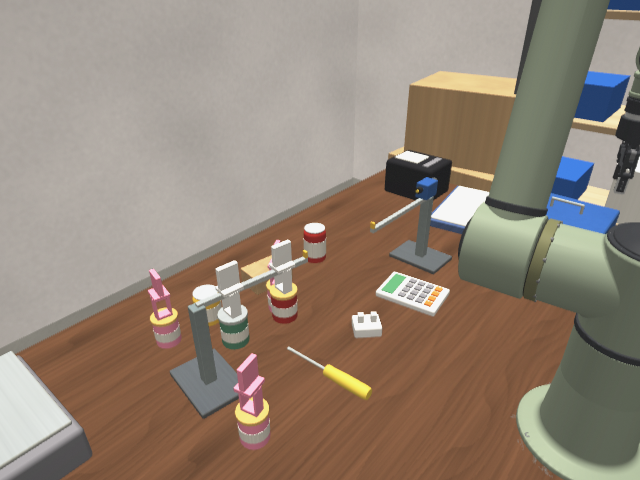

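The only white hanger with a brass lid and red tin is the one on rail_a, at top (246,243) and side (283,265). The pink ones at top (283,202), (178,159) and (156,304) stand on the counter, so they are look-alikes. The green hanger is at (191,234). Rail_b ends at top (363,261), with the blue buffer at (477,261). I'll confirm with enlarged crops and average the measurements.

```bash
python3 - <<'E'
from cell import *
import cv2,numpy as np
exp={"red_fin":(545,161,225),"rail_a_end":(538,106,190),"rail_b_end":(506,-79,190),"rail_a":(579,344,0),"rail_b":(502,-317,0),"buffer_face":(502,-285,218),"green_hanger":(562,275,190)}
acc={k:{"top":[],"side":[]} for k in exp}
P={}
for i in range(3):
  for n in("top","side"):
    p=optics.camera(n);P[n]=p["pixels"][:,:,::-1]
    for l in exp:
        c=[np.array(d["centre"]) for d in optics.place_of(p,l) if np.linalg.norm(np.array(d["centre"])-exp[l])<25]
        if c: acc[l][n].append(c[0])
for l,a in acc.items():
    print(l,{n:(np.round(np.mean(v,0),1).tolist(),np.round(np.std(v,0),1).tolist()) if v else None for n,v in a.items()})
up=lambda im,x,y,w,h:cv2.resize(im[y:y+h,x:x+w],(400,300),interpolation=cv2.INTER_CUBIC)
cv2.imwrite("pics/crop1.png",np.vstack([np.hstack([up(P["side"],215,225,120,90),up(P["top"],150,190,132,99)]),np.hstack([up(P["side"],360,165,80,60),up(P["top"],355,210,148,111)])]))
print(status.get_t())
from scipy.spatial.transform import Rotation as Ro
for s in(1,-1):
  for x,y,z in((545,161,206),(540,50,231),(506,-79,231),(502,-240,206),(545,161,300),(502,-240,300)):
    yy=np.array([s*.99,-s*.1,0]);yy/=np.linalg.norm(yy);zz=np.array([0,0,-1.]);R=np.column_stack([np.cross(yy,zz),yy,zz])
    q=ctrl.inverse_kinematics([x,y,z],R);print(s,(x,y,z),None if q is None else np.round(q,2))
E
```

```text
red_fin {'top': ([544.5, 161.9, 224.3], [1.8, 0.9, 0.7]), 'side': ([545.2, 163.4, 225.0], [2.2, 1.0, 1.4])}
rail_a_end {'top': ([539.0, 104.8, 190.4], [1.5, 0.3, 0.9]), 'side': ([535.4, 103.5, 191.0], [0.4, 0.0, 0.5])}
rail_b_end {'top': ([506.7, -77.4, 187.1], [1.0, 0.3, 0.7]), 'side': ([503.4, -77.4, 187.9], [0.4, 0.8, 2.0])}
rail_a {'top': ([580.3, 342.8, -0.7], [0.6, 1.5, 1.1]), 'side': ([573.9, 340.6, -0.4], [1.4, 1.5, 0.6])}
rail_b {'top': ([503.1, -317.2, 4.1], [1.1, 1.3, 1.1]), 'side': ([499.3, -317.0, -0.4], [1.1, 2.0, 1.3])}
buffer_face {'top': ([498.6, -284.5, 217.4], [0.4, 0.7, 0.5]), 'side': ([500.5, -280.6, 218.4], [0.5, 0.9, 1.7])}
green_hanger {'top': ([563.1, 275.6, 187.0], [1.2, 1.1, 0.5]), 'side': ([563.3, 276.0, 192.5], [1.2, 2.3, 0.8])}
3.7
1 (545, 161, 206) [ 0.16  0.38 -0.18  1.01  0.    1.83]
1 (540, 50, 231) [-0.04  0.31 -0.21  1.05  0.    1.63]
1 (506, -79, 231) [-0.3   0.26 -0.29  1.02  0.    1.37]
1 (502, -240, 206) [-0.58  0.36 -0.22  1.    0.    1.09]
1 (545, 161, 300) [ 0.16  0.33 -0.02  1.23  0.    1.83]
1 (502, -240, 300) [-0.58  0.3  -0.05  1.22  0.    1.09]
-1 (545, 161, 206) [ 0.16  0.38 -0.18  1.01  0.   -1.31]
-1 (540, 50, 231) [-0.04  0.31 -0.21  1.05  0.   -1.51]
-1 (506, -79, 231) [-0.3   0.26 -0.29  1.02  0.   -1.77]
-1 (502, -240, 206) [-0.58  0.36 -0.22  1.    0.   -2.05]
-1 (545, 161, 300) [ 0.16  0.33 -0.02  1.23  0.   -1.31]
-1 (502, -240, 300) [-0.58  0.3  -0.05  1.22  0.   -2.05]
```

View pics/crop1.png

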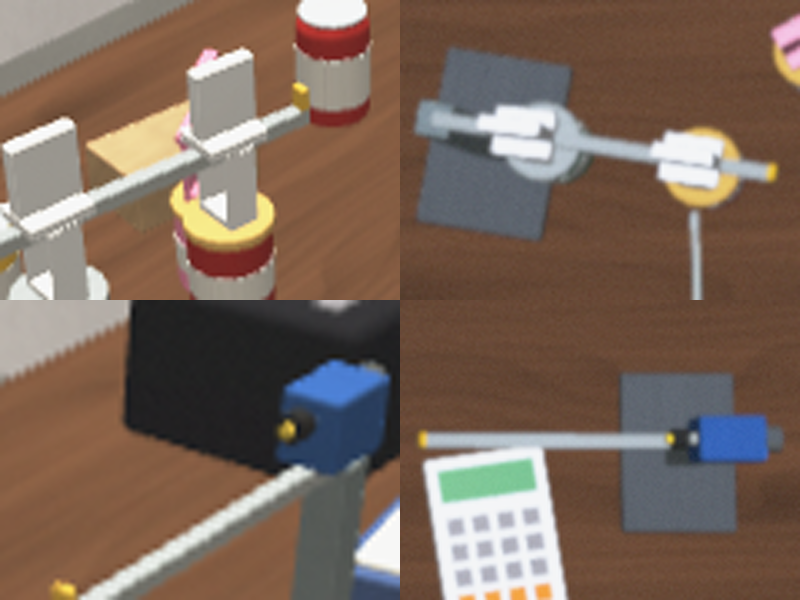

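The crops confirm it: white hanger, brass lid and red tin on rail_a, next to the yellow stop. The foot with its pin is at top about (455,261). Next I'll grasp and lift.

```bash
cat >h.py <<'E'
from cell import *
import cv2,numpy as np
def rot(s): # tool down, jaws along rail x; s = dx/dy of rail
    y=np.array([1,-s,0.])/np.hypot(1,s);z=np.array([0,0,-1.])
    return np.column_stack([np.cross(y,z),y,z])
A,B=rot(.169),rot(.016)
ua=np.array([.1666,.986,0])
def rep(m): print(m,"t",round(status.get_t(),2),"tcp",np.round(status.get_tcp_pos(),1),"F",np.round(status.get_ft_force(),2),"w",round(status.get_gripper_width(),1))
E
python3 - <<'E'
from h import *
ctrl.goto([545,162.5,300],A)
p=optics.camera("top")
ctrl.move_linear([545,162.5,206],vel=100,stop_force=6);rep("down")
close_gripper(40);rep("closed")
ctrl.move_linear([545,162.5,211],vel=20,stop_force=8);rep("up5")
ctrl.move_linear([545,162.5,231],vel=40,stop_force=8);rep("up25")
P={}
for n in("top","side"):
    p=optics.camera(n);P[n]=p["pixels"][:,:,::-1]
    for l in("red_fin","red_hanger","rail_a_end"):
        print(n,l,[(np.round(d["centre"],1).tolist()) for d in optics.place_of(p,l) if np.linalg.norm(np.array(d["centre"])-(545,140,220))<70])
up=lambda im,x,y,w,h:cv2.resize(im[y:y+h,x:x+w],(400,300),interpolation=cv2.INTER_CUBIC)
cv2.imwrite("pics/crop2.png",np.hstack([up(P["side"],215,205,160,120),up(P["top"],170,180,132,99)]))
E
```

```text
down t 7.71 tcp [545.5 162.6 206.7] F [-0.24 -0.2   1.01] w 85.4
closed t 8.38 tcp [545.1 162.5 206.1] F [ 0.14 -0.51  0.95] w 9.0
up5 t 8.78 tcp [544.9 162.5 210.8] F [ 0.39  0.62 -3.91] w 9.4
up25 t 9.43 tcp [545.  162.5 231.1] F [-0.05  0.16 -3.24] w 9.8
top red_fin [[544.5, 159.3, 247.9]]
top red_hanger [[546.0, 161.7, 213.1]]
top rail_a_end [[539.7, 102.1, 190.1]]
side red_fin [[545.5, 164.2, 248.6]]
side red_hanger [[540.8, 164.8, 214.9]]
side rail_a_end [[534.9, 104.6, 188.0]]
```

View pics/crop2.png

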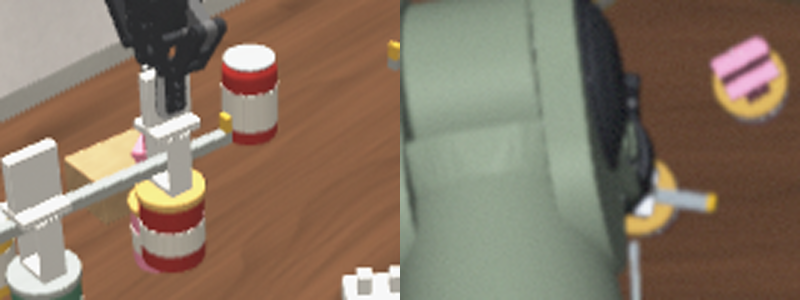

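Held upright and raised about 25 mm, with the loop clear of the rail. Now off the free end and over to rail_b's end.

```bash
python3 - <<'E'
from h import *
p0=np.array([545.5,162.5,231])
r=ctrl.move_linear(p0-ua*115,vel=50,stop_force=4);rep(f"off {r}")
if r: raise SystemExit
ctrl.pause(.2)
ctrl.move_linear([505.8,-20,231],frame=B,vel=80);rep("pre b")
P={}
for n in("top","side"):
    p=optics.camera(n);P[n]=p["pixels"][:,:,::-1]
    for l in("red_fin","red_hanger","rail_b_end","buffer_face"):
        print(n,l,[(np.round(d["centre"],1).tolist()) for d in optics.place_of(p,l) if abs(d["centre"][0]-505)<40 and d["centre"][2]>150])
up=lambda im,x,y,w,h:cv2.resize(im[y:y+h,x:x+w],(400,300),interpolation=cv2.INTER_CUBIC)
cv2.imwrite("pics/crop3.png",np.hstack([up(P["side"],290,160,160,120),up(P["top"],290,200,160,120)]))
E
```

```text
off False t 12.28 tcp [526.4  49.3 231. ] F [ 0.04  0.12 -3.03] w 9.5
pre b t 13.53 tcp [505.9 -19.7 231. ] F [ 0.52  0.39 -2.81] w 9.5
top red_fin []
top red_hanger []
top rail_b_end []
top buffer_face [[499.6, -286.7, 216.4]]
side red_fin [[507.5, -18.3, 250.4]]
side red_hanger [[505.3, -22.3, 216.2]]
side rail_b_end [[503.4, -77.5, 187.5]]
side buffer_face [[502.3, -281.8, 220.5]]
```

View pics/crop3.png

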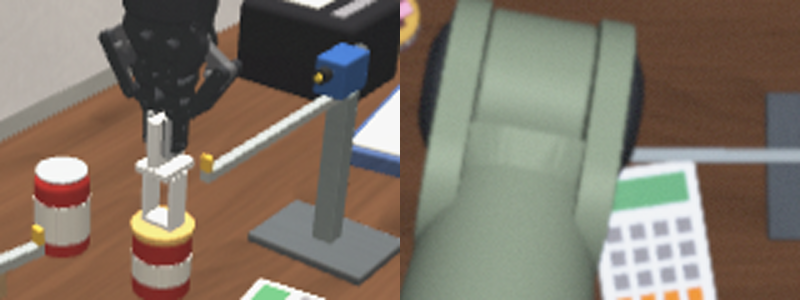

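The loop is facing rail_b's end stop, side crop (205,165). Now I'll thread it and set it down.

```bash
python3 - <<'E'
from h import *
ctrl.move_linear([505.2,-45,231],vel=60)
r=ctrl.move_linear([503.6,-147,231],vel=40,stop_force=3);rep(f"thread {r}")
if r: raise SystemExit
ctrl.move_linear([503.6,-147,211],vel=40,stop_force=3);rep("low")
r=ctrl.move_linear([503.6,-147,203],vel=8,stop_force=1.5);rep(f"set {r}")
ctrl.pause(.4);rep("set")
P={}
for n in("top","side"):
    p=optics.camera(n);P[n]=p["pixels"][:,:,::-1]
    for l in("red_fin","red_hanger","buffer_face"):
        print(n,l,[(np.round(d["centre"],1).tolist()) for d in optics.place_of(p,l) if abs(d["centre"][0]-505)<40 and d["centre"][2]>150])
up=lambda im,x,y,w,h:cv2.resize(im[y:y+h,x:x+w],(400,300),interpolation=cv2.INTER_CUBIC)
cv2.imwrite("pics/crop4.png",np.hstack([up(P["side"],320,150,120,90),up(P["top"],340,200,160,120)]))
E
```

```text
thread False t 17.3 tcp [ 503.6 -146.9  231. ] F [-0.62  0.42 -3.29] w 9.5
low t 17.95 tcp [ 503.6 -147.   210.9] F [ 0.22 -0.27 -3.38] w 9.4
set True t 18.61 tcp [ 503.6 -147.   206.1] F [0.06 0.07 5.4 ] w 9.8
set t 19.01 tcp [ 503.6 -147.   206.1] F [ 0.53 -0.26  5.93] w 9.4
top red_fin [[504.6, -148.9, 226.3]]
top red_hanger [[503.4, -149.5, 191.2]]
top buffer_face []
side red_fin [[502.6, -148.8, 227.2]]
side red_hanger [[502.9, -149.9, 191.8]]
side buffer_face [[504.4, -282.6, 216.8]]
```

View pics/crop4.png

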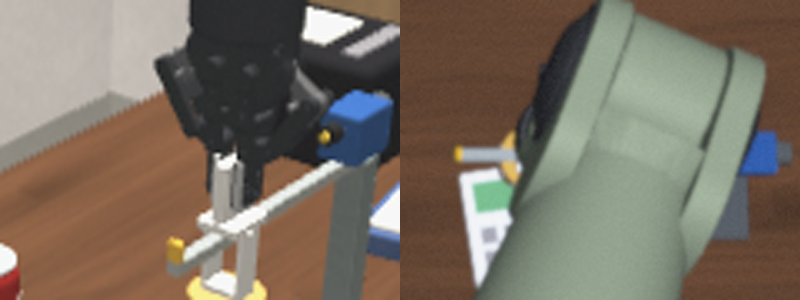

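The saddle is on the rail at z about 190 and threaded. The downward press is about 9 N, so I'll release and regrip to shed it, then slide and creep to the foot.

```bash
python3 - <<'E'
from h import *
let_go();rep("open");close_gripper(40);ctrl.pause(.2);rep("regrip")
X=lambda y:503.6+.016*(y+147)
r=ctrl.move_linear([X(-226),-226,206.1],vel=30,stop_force=3);rep(f"slide {r}")
ctrl.pause(.2);rep("rest")
if not r:
    r=ctrl.move_linear([X(-262),-262,206.1],vel=2.5,stop_force=2.5);rep(f"creep {r}")
    for i in range(4): ctrl.pause(.05);rep("hold")
E
```

```text
open t 20.12 tcp [ 502.5 -146.5  204.7] F [-0.08  0.63 -0.07] w 85.5
regrip t 21.0 tcp [ 502.7 -146.6  204.9] F [ 1.21 -0.09  0.93] w 9.6
slide True t 21.43 tcp [ 502.5 -147.3  204.9] F [-0.82  0.12  3.88] w 9.4
rest t 21.63 tcp [ 502.5 -147.2  204.9] F [-0.44 -0.67  6.2 ] w 9.3
```

```bash
python3 - <<'E'
from h import *
let_go();ctrl.pause(.2);rep("open")
ctrl.move_linear([502.8,-147.3,206],vel=20);ctrl.pause(.3);rep("moved open")
close_gripper(40);ctrl.pause(.3);rep("regrip")
p=np.array(status.get_tcp_pos())
r=ctrl.move_linear(p+[-.03,-2,.1],vel=5);ctrl.pause(.2);rep(f"slide2 {r}")
E
```

```text
open t 22.55 tcp [ 502.5 -146.8  204.4] F [ 0.11 -0.75 -0.29] w 85.5
moved open t 23.1 tcp [ 502.8 -147.3  206. ] F [-0.15  0.07 -0.87] w 85.2
regrip t 24.07 tcp [ 502.9 -147.3  206.1] F [-0.43  0.23  1.04] w 9.4
slide2 False t 24.82 tcp [ 502.7 -149.3  206.1] F [-0.73  1.35  0.63] w 9.5
```

```bash
python3 - <<'E'
from h import *
p=np.array(status.get_tcp_pos())
g=lambda y:[p[0]+.016*(y-p[1]),y,p[2]+.1]
r=ctrl.move_linear(g(-226),vel=30,stop_force=4);ctrl.pause(.2);rep(f"slide {r}")
if not r:
    r=ctrl.move_linear(g(-262),vel=2.5,stop_force=2.5);rep(f"creep {r}")
    for i in range(4): ctrl.pause(.05);rep("hold")
E
```

```text
slide False t 27.73 tcp [ 501.5 -226.   206.1] F [-0.4   0.21 -2.94] w 9.6
creep True t 33.63 tcp [ 501.2 -242.4  206.1] F [ 0.04 -0.5   4.71] w 9.3
hold t 33.68 tcp [ 501.3 -242.4  206.1] F [-0.28 -0.37  5.94] w 9.3
hold t 33.73 tcp [ 501.3 -242.4  206.1] F [0.02 0.22 6.6 ] w 9.8
hold t 33.78 tcp [ 501.3 -242.4  206.1] F [0.89 0.42 6.95] w 9.6
hold t 33.83 tcp [ 501.3 -242.4  206.1] F [-0.14  0.58  5.6 ] w 9.4
```

The stop came from a change in vertical load (a sub-mm height difference), not from the foot; Fy is about 0. I'll continue in small steps, judging by Fy and trimming z.

```bash
python3 - <<'E'
from h import *
F=lambda n=4:np.mean([(ctrl.pause(.01),status.get_ft_force())[1] for _ in range(n)],0)
p=np.array(status.get_tcp_pos());p[2]=206.1;p[0]=501.3
T0=status.get_t();step=.25;held=0
while status.get_t()-T0<18:
    f=F()
    if f[1]>5: break
    if f[1]>2.2: step=.06
    p[1]-=step; p[0]-=.016*step
    if f[2]>3: p[2]+=.08
    elif f[2]<-2.5: p[2]-=.05
    ctrl.move_linear(p,vel=3)
    print(round(status.get_t(),2),np.round(p[1:],2),np.round(status.get_tcp_pos()[1:],2),np.round(f,1))
    if p[1]<-262: break
rep("end")
f=F(10);print(f)
E
```

```text
34.77 [-242.63  206.18] [-242.42  206.1 ] [0.1 0.3 6. ]
35.05 [-242.88  206.26] [-242.39  206.09] [0.9 2.1 3.9]
35.33 [-242.94  206.34] [-242.42  206.13] [1.  4.  3.7]
35.62 [-243.    206.42] [-242.43  206.11] [1.6 4.8 3.1]
35.9 [-243.06  206.42] [-242.41  206.12] [1.9 4.7 1.8]
end t 35.93 tcp [ 501.2 -242.4  206.1] F [1.53 5.52 1.93] w 9.5
[1.40297841 5.17953049 1.74528977]
```

Contact at tcp y -242.4, with the arm pushing as a spring at about 9 N/mm. I'll press to about 7 N, hold, then release and retreat straight up.

```bash
python3 - <<'E'
from h import *
F=lambda n=10:np.round(np.mean([(ctrl.pause(.01),status.get_ft_force())[1] for _ in range(n)],0),2)
ctrl.move_linear([501.25,-243.25,206.42],vel=3)
for i in range(5): ctrl.pause(.1);print(F())
rep("held")
let_go();ctrl.pause(.2);rep("open")
q=np.array(status.get_tcp_pos());q[2]=300
print(ctrl.move_linear(q,vel=60,stop_force=4));rep("up")
ctrl.goto([400,-60,380],B);ctrl.pause(.3)
P={}
for n in("top","side"):
    p=optics.camera(n);P[n]=p["pixels"][:,:,::-1]
    for l in("red_fin","red_hanger","green_hanger","buffer_face","spice_tin","masala_tin","carton","calculator","charger","screwdriver"):
        print(n,l,[np.round(d["centre"],1).tolist() for d in optics.place_of(p,l) if d["confidence"]>.5])
up=lambda im,x,y,w,h:cv2.resize(im[y:y+h,x:x+w],(400,300),interpolation=cv2.INTER_CUBIC)
cv2.imwrite("pics/crop5.png",np.hstack([up(P["side"],380,160,80,60),up(P["top"],400,225,100,75)]))
E
```

```text
[1.69 5.76 2.02]
[1.65 5.56 2.13]
[1.8  5.5  2.01]
[1.78 5.61 2.25]
[1.68 5.72 2.06]
held t 37.18 tcp [ 501.2 -242.4  206.1] F [1.38 5.69 1.45] w 9.3
open t 38.1 tcp [ 501.3 -243.2  206.4] F [-0.12 -0.26 -0.5 ] w 85.3
False
up t 39.81 tcp [ 501.1 -243.1  299.6] F [-0.01 -0.29  0.37] w 85.3
top red_fin [[501.8, -243.9, 224.7], [739.3, 321.2, 154.6], [422.2, 363.1, 155.9], [636.0, 85.2, 158.8], [421.8, 178.5, -3.0]]
top red_hanger [[499.9, -242.0, 190.3], [415.9, 364.7, 115.0], [638.0, 88.7, 120.3], [739.9, 318.6, 117.3]]
top green_hanger [[560.0, 274.4, 188.3]]
top buffer_face [[499.0, -286.5, 218.6]]
top spice_tin [[728.7, 224.1, 0.3]]
top masala_tin [[724.2, -130.6, -1.9]]
top carton [[744.0, 25.6, 1.2]]
top calculator [[431.1, -158.8, -5.5]]
top charger [[438.1, 21.8, 0.7]]
top screwdriver [[421.9, 179.2, -2.8]]
side red_fin [[740.7, 327.0, 154.7], [502.5, -242.9, 226.8], [421.7, 365.6, 158.8], [636.7, 84.0, 155.1]]
side red_hanger [[500.0, -242.3, 193.6], [738.2, 318.1, 121.5], [639.6, 86.2, 122.0], [420.4, 367.5, 115.1]]
side green_hanger [[561.5, 275.0, 192.2]]
side buffer_face [[501.0, -278.3, 214.6]]
side spice_tin [[503.0, -244.2, 225.1], [732.7, 217.5, -3.1]]
side masala_tin [[721.1, -131.3, 1.4]]
side carton [[744.7, 30.4, -1.4]]
side calculator [[429.3, -156.4, -1.8]]
side charger []
side screwdriver [[416.0, 180.0, 1.5]]
```

View pics/crop5.png

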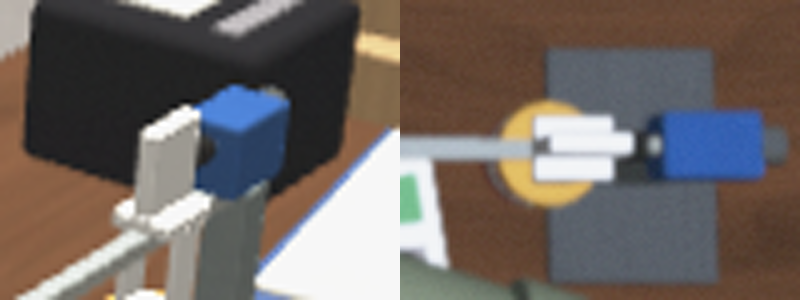

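```bash
python3 -c "
from cell import *
ctrl.finish_job();print(status.get_t())"
```

```text
the job is handed in; nothing more can be done
the job is handed in; nothing more can be done
```

The red tin's hanger now hangs on the next rail against the buffer's foot, and I handed the job in at about 40 s of the 67 s allowed. No verdict was reported.

**What I did:** I lifted it 25 mm, took it off the free end and threaded it over the other rail's end stop. I set it down, slid it along, pressed it on the foot for over half a second and let go. The press read 5.5 to 5.8 N at the wrist, of which about 1 N is rail friction.

**Last checks:**
- **Position:** the saddle reads about 190 to 194 mm high, and the hanger is upright.
- **Contact with the foot:** the fin touches the foot in both views and no yellow pin shows. I could not measure how far the pin is pressed in.
- **Other things:** the green hanger and the other listed items are within measuring error of where they started. The side camera missed the charger, but the top one found it unmoved.

**What went less smoothly:**
- Setting down pressed the rail with about 9 N.
- The first slide stopped early on vertical load after about 9 N again, so I released and regripped before sliding on.
- The slow approach stopped on vertical load just at the foot. I finished in small steps judged by the sideways force.

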